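Wedge the rattling harmonica tight in its display block

TASK

The large harmonica at the left end of the slotted block sits loose. Lift the wooden wedge out of its rest, set it thin end down into the gap beside that harmonica, about midway along it, and push or tap it down bit by bit until it is locked tight and upright. Do not over-drive it, or the harmonica is crushed; leave the wedge in place and the other things on the shelf where they are.

Things in the scene. Friction and masses are not known exactly. Their poses are not given: they have to be found in the camera images.
- wedge: Pale wooden wedge, 78 mm long, 60 g, z up, thin end down; origin: centre of the thin end's underside. Lower 52 mm: body 26 mm wide along x, flat side at y = -2 mm, sloped side from y = +2 mm at the rounded tip to +10.7 mm at 52 mm up (1 in 6); above it the head. At the start it hangs in the rest, only its head showing, sloped side (+y) to the robot's left.
- wedge_top (a point): Centre of the flat top of the wedge's head, 4.3 mm in +y of the wedge's origin and 78 mm above it; axes as the wedge. The head is a block 34 mm (x) by 24 mm (y) by 26 mm high that overhangs the body all round; by its shoulders the wedge hangs on the rest's top.
- rest: Fixed brown wooden rest, 64 x 56 x 60 mm high, with a pocket in its top in which the wedge hangs loosely, its yaw the same as the rest's. Origin: centre of its underside. It stands left or right of the block, swapping places with the lamp base.
- block: Fixed pale beech block, 110 mm long (x), y from -98 to +92 mm, 50 mm high; origin on its underside. Five slots along x, side by side in y, each holding a harmonica on its long edge, tops at 54 mm. A silver tuner is clipped to its -y end, up to 73 mm high. The widest slot, at the +y end (the robot's left), also has the gap for the wedge. Same yaw as slot and harmonica.
- harmonica: The large harmonica in the block's +y slot, 120 mm long (x), 24 mm thick (y), 40 mm high; origin: centre of its underside, 14 mm above the shelf, at block y = +52 mm. Its flank towards the gap is at +12 mm in y. It cannot be lifted out; pushed in -y it yields stiffly (about 25 N per mm) against a rubber strip.
- slot (a point): Gap's mouth, midway along the harmonica, in the plane of its flank (block y = +64 mm), 50 mm above the shelf; x along the slot, y from the harmonica across the gap. Its far side is a cheek sloped as the wedge, narrowing downwards. The cheek's place is not measured: mouth 6.3 to 10.3 mm wide, so with its flat side on the harmonica the wedge begins to bear with its tip 14 to 38 mm below the mouth.
- gap_floor (a point): A point on the gap's floor, 44 mm below the mouth; the wedge does not reach it. Once the wedge bears, the push needed grows by about 6 N per mm of travel, and friction holds the wedge when let go. One or more downward pushes of about 15 N on the head lock it properly; a push under 10 N may leave it too loose, one over 25 N may crush the harmonica.
- lamp: Bystander, fixed: black plastic lamp base 75 x 75 x 26 mm with a toggle switch and a small bulb, 88 mm high in all; origin under its centre.
- paperweight: Bystander, loose: glass paperweight, 74 mm across, 47 mm high; origin under its centre.
- case: Bystander, loose: closed black case, 125 x 45 x 30 mm; origin under its centre.
- bowl: Bystander, loose: blue bowl, 110 mm across, 45 mm high; origin under its centre.
- tin: Bystander, loose: metal tin, 64 mm across, 60 mm high; origin under its centre.
- pitchpipe: Bystander, loose: round brass pitch pipe, 60 mm across, 20 mm high; origin under its centre.
There are look-alikes about, which are no part of the job. What is meant by the wedge is not orange or turquoise, and is the smaller of those in its own colour.

How it is judged:
By the outcome, as a careful person would: the job done as asked, in the order asked, and still so for the second after the job is handed in, with the robot touching nothing.
It also fails if it takes over 54 s, if anything falls off the work surface, if the arm or the gripper's body presses on something with over 40 N, if the wrist force passes 120 N, or if a joint passes its speed limit or range.

ROBOT

A 6-joint arm with a two-finger parallel gripper is mounted at the origin on the work surface. World frame = base frame: x ahead of the robot, y to its left, z up, the work surface at z = 0. Lengths are in mm, angles in rad, forces in N, time in s.
With the tool pointing down it reaches from about 275 to 1000 mm from the base axis. Payload 8.4 kg.
Tool frame: the origin (TCP) lies between the finger pads; the fingertips stand 22 mm ahead of it and the grasp point (between the pads) lies 3 mm ahead of it; z points along the fingers, y is the line along which they close (so a half turn about z gives the same grasp; the last joint's range is limited). The gripper opens to 85 mm and grips with 20 to 120 N. Pads are 22 mm wide; open, the fingers measure 114 mm over their backs; the gripper's body (76 mm by 85 mm) begins 54 mm behind the grasp point. The pads swing forward as they close: fully open they stand 13 mm farther back than shut.
Start: joints at [1.243, 0.353, 1.633, -0, 1.155, -0.002], TCP at [200.04, 592.125, 253.281] pointing down, gripper open.
Joint ranges: [-2.63, 2.63], [-0.92, 2.1], [0.06, 2.66], [-1.3, 4.44], [0, 2.69], [-3.02, 3.02]. Speed limits (rad/s): [2.22, 2.22, 2.79, 3.14, 3.14, 3.14].

INTERFACE

Orientations are given as [roll, pitch, yaw] about the fixed x, y, z axes, in that order (R = Rz(yaw) Ry(pitch) Rx(roll)).
In Python, from rig import r, grab_frame gives the robot as it stands.
- The arm moves only by the shell command python3 -m inch 'ROWS' [FORCE]. ROWS is JSON, a list of rows, each a list of 7 numbers: the turn, a rotation vector about the tool's x, y, z as a fraction of full scale, then the shift along the tool's x, y, z as a fraction of full scale, then the closure, from 0 (fully open) to 1 (shut). In form: [[rx, ry, rz, dx, dy, dz, fingers], ...]. A call has 1 to 8 rows; each row shifts and turns the commanded pose from where the row before left it, along the tool's axes as they then stand; what a row does not reach is not made up. Full scale, the value 1, is 2.5 cm for a shift and pi rad for a turn. A row lasts 1/12 s, in which the tool goes at most 41.7 mm and 7.16 degrees, less where a joint would pass 70% of its speed; a pose out of reach is approached as far as the arm can. A call with a number of a shift or a turn outside -1 to 1 is refused whole. A call with a gripper value outside its range is refused whole. The fingers move at their own pace and stop on an object; FORCE is the grip in N (left out, the last holds). Time passes only in rows, so rows that do not move let the fingers close. It gives the time, the measured TCP pose, the force, the opening and the grip force at its end, in the units of the state.
- r.sense(): the state, without advancing time (a new reading comes with each control period).
- grab_frame(name): name is "scene" or "top" or "wrist"; returns a dict with "pixels" (400x640x3 uint8, red, green, blue), "z_map" (400x640 float32, mm along the optical axis (not along the pixel's ray), 0 where there is no reading), "vertical_fov" (degrees; the focal length in pixels is half the picture's height over the tangent of half this angle, whatever the lens; pixels are square), "cx", "cy" (the principal point, pixels), "dist" ([k1, k2, p1, p2, k3] as OpenCV has them; the pictures are not rectified), "cam_to_world" (4x4, takes a point from camera to world coordinates). Camera axes: x right, y down, z forward; pixel columns grow to the right and rows downward; lengths in mm; the calibration is good to about 2 mm. A picture is of the moment at which its call begins.
- r.sign_off(): hands the job in; it is judged then, once.
The state is a dict: "clock": time; "qpos": joint angles; "qvel": joint speeds; "joint_efforts": joint torques, N m; "eef_pos": TCP position; "tcp_rot": TCP orientation; "contact_force": force on the tool from outside, world axes, zero at the start; "wrist_torque": the same for the moment, N m; "opening": opening from 0.0 (shut) to 1.0 (fully open); "grasp_force": force on a finger pad.
Only numpy, scipy, OpenCV 4.12 (cv2) and the standard library are available. Lean on these libraries where they do the work, as an engineer would, in place of code of your own. Each camera call takes 0.05 s, during which the arm holds its last target. There are 200 camera calls.

## Working session

There is one attempt and no reset: what is moved stays moved. The work goes in short steps, Python scripts to look and compute and a shell command to move; the robot and the scene stay as the last step left them, time stands still between calls to the robot, and variables do not carry over. Pictures are saved under pics/ and viewed, at most 10 in all, crops included, and the job is handed in when it is done.

```bash
ls; mkdir -p pics
cat > h.py <<'E'
import numpy as np, cv2
from rig import r, grab_frame
def K(f):
    h=f["pixels"].shape[0]; F=h/2/np.tan(np.radians(f["vertical_fov"])/2)
    return np.array([[F,0,f["cx"]],[0,F,f["cy"]],[0,0,1.]])
def rays(f,uv):
    n=cv2.undistortPoints(np.array(uv,float).reshape(-1,1,2),K(f),np.array(f["dist"],float)).reshape(-1,2)
    T=np.array(f["cam_to_world"]); d=np.c_[n,np.ones(len(n))]@T[:3,:3].T
    return T[:3,3],d
def onplane(f,uv,z):
    o,d=rays(f,uv); return o+d*((z-o[2])/d[:,2])[:,None]
def depthpts(f):
    v,u=np.mgrid[:400,:640]; o,d=rays(f,np.c_[u.ravel(),v.ravel()])
    P=o+d*f["z_map"].ravel()[:,None]; return P.reshape(400,640,3)
def save(n,im): cv2.imwrite("pics/"+n,im[:,:,::-1])
E
python3 - <<'E'
from h import *
print(r.sense())
for n in("scene","top"):
    f=grab_frame(n); save(n+"0.png",f["pixels"]); np.save(n+"0.npy",f,allow_pickle=True); print(n,f["vertical_fov"],np.round(f["cam_to_world"],2).tolist(),(f["z_map"]>0).mean())
E
```

```text
pics
{'clock': 0.0, 'qpos': array([ 1.24260783e+00,  3.53649306e-01,  1.63414314e+00,  5.67736571e-06,
        1.15521058e+00, -2.39425277e-03]), 'qvel': array([ 6.52100074e-05, -8.19924070e-04,  1.69479741e-03,  2.41797603e-03,
       -1.51761045e-03, -1.93065899e-03]), 'joint_efforts': array([ 1.96560732e-04, -6.05256701e+01, -3.42079389e+01,  6.06044205e-05,
        8.94427387e-03, -4.36610918e-06]), 'eef_pos': array([199.88694871, 591.69470847, 252.55708793]), 'tcp_rot': array([-3.14018229e+00, -8.56765028e-06,  2.81579611e+00]), 'contact_force': array([0.01666871, 0.02258273, 0.48694702]), 'wrist_torque': array([-0.01775001,  0.00030549, -0.00432254]), 'grasp_force': 0.0, 'opening': 1.0007778577556732}
scene 50.18813893329552 [[0.78, 0.39, -0.5, 1027.92], [0.63, -0.45, 0.64, -693.36], [0.02, -0.81, -0.59, 668.15], [0.0, 0.0, 0.0, 1.0]] 0.9957734375
top 47.810358292429314 [[0.03, -0.98, 0.19, 318.28], [-1.0, -0.03, 0.01, -77.65], [-0.01, -0.19, -0.98, 1291.53], [0.0, 0.0, 0.0, 1.0]] 0.9960078125
```

View pics/scene0.png

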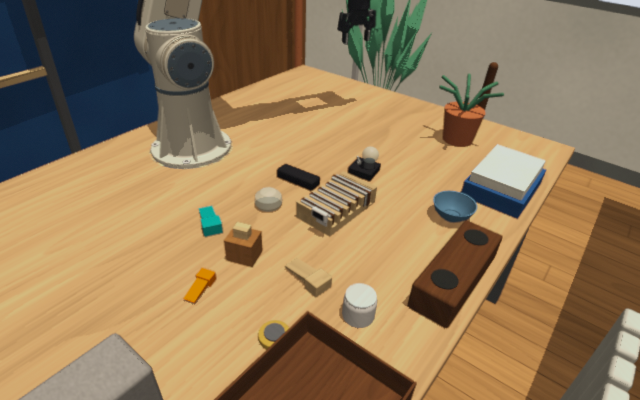

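View pics/top0.png

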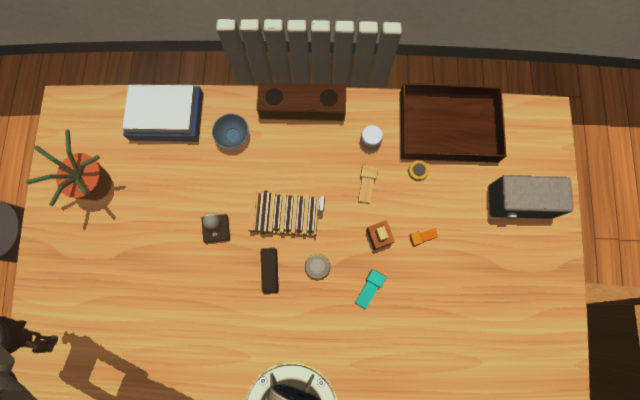

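The scene and top views both show four wedge-like things. In the top view they are at: pale in the brown rest (380,235), pale lying free (368,185, larger), orange (424,237) and turquoise (370,288). The one in the rest fits the description, being pale, the smaller of its colour, and with only its head showing. The block is at (287,214), and its gap end is on the left at about (255,212).

Run:
```python
from h import *
f=np.load("top0.npy",allow_pickle=True).item(); P=depthpts(f)
im=f["pixels"]; c=np.hstack([cv2.resize(im[180:260,240:340],None,fx=4,fy=4,interpolation=cv2.INTER_CUBIC),cv2.resize(im[160:240,350:450],None,fx=4,fy=4,interpolation=cv2.INTER_CUBIC)]); save("crop1.png",c)
def reg(name,u0,u1,v0,v1,zl,zh):
    m=np.zeros((400,640),bool); m[v0:v1,u0:u1]=1; m&=(P[...,2]>zl)&(P[...,2]<zh)
    n,l,s,_=cv2.connectedComponentsWithStats(m.astype(np.uint8)); 
    k=1+s[1:,4].argmax(); m=l==k; q=P[m]
    rc=cv2.minAreaRect(q[:,:2].astype(np.float32)); print(name,m.sum(),np.median(q,0).round(1),rc)
print(np.median(P[300:320,420:460,2]))
reg("head",362,400,218,255,75,105)
reg("rest",360,402,215,258,50,68)
reg("block",240,330,180,245,40,62)
reg("pale2",355,385,160,210,12,60)
```

```text
-0.32719159332987147
head 117 [ 484.7 -232.9   85.4] ((486.3177490234375, -234.15008544921875), (33.597557067871094, 25.40534782409668), 20.98155403137207)
rest 363 [ 482.9 -230.3   59.9] ((486.06390380859375, -233.72506713867188), (64.30660247802734, 57.20741653442383), 20.746023178100586)
block 2153 [540.1  27.4  52.5] ((539.7479248046875, 21.697463989257812), (170.0985565185547, 119.87338256835938), 87.38116455078125)
pale2 481 [ 644.5 -197.    23.4] ((637.93994140625, -196.60064697265625), (45.75703811645508, 105.3225326538086), 80.91498565673828)
```

View pics/crop1.png

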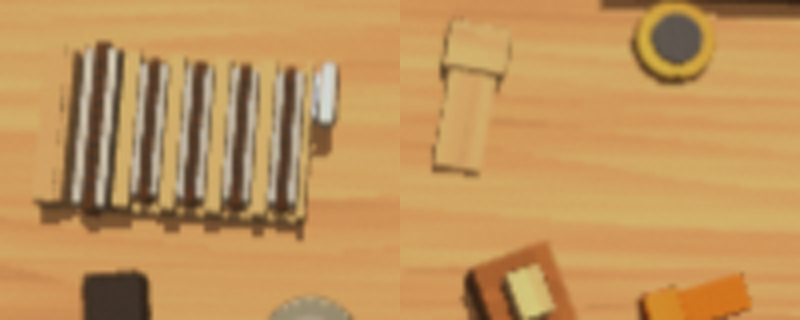

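The enlarged crop confirms it: a short pale head in the brown rest at crop (530,290). The longer lookalike lies free at (465,95). I'll turn the tool to the wedge's yaw first.

```bash
python3 -m inch '[[0,0,0.039,0,0,0,0],[0,0,0.039,0,0,0,0],[0,0,0.039,0,0,0,0],[0,0,0.039,0,0,0,0],[0,0,0.039,0,0,0,0],[0,0,0.039,0,0,0,0],[0,0,0.039,0,0,0,0],[0,0,0.039,0,0,0,0]]' 40
python3 -m inch '[[0,0,0.039,0,0,0,0],[0,0,0.039,0,0,0,0],[0,0,0.039,0,0,0,0],[0,0,0.039,0,0,0,0],[0,0,0.039,0,0,0,0],[0,0,0.039,0,0,0,0],[0,0,0.039,0,0,0,0],[0,0,0.039,0,0,0,0]]'
python3 -m inch '[[0,0,0.039,0,0,0,0],[0,0,0.039,0,0,0,0],[0,0,0.039,0,0,0,0],[0,0,0.039,0,0,0,0],[0,0,0,-0.03,1,0,0],[0,0,0,-0.03,1,0,0],[0,0,0,-0.03,1,0,0],[0,0,0,-0.03,1,0,0]]'
```

```text
clock: 0.77
eef_pos: [200.0, 591.9, 252.9]
tcp_rot: [-3.141, 0.001, 1.83]
contact_force: [0.3, 0.2, 0.0]
opening: 1.003
grasp_force: 0.0
clock: 1.43
eef_pos: [200.0, 591.9, 252.8]
tcp_rot: [3.141, 0.001, 0.849]
contact_force: [-0.3, -0.0, -0.4]
opening: 1.0
grasp_force: 0.0
clock: 2.1
eef_pos: [233.0, 496.4, 252.8]
tcp_rot: [3.141, 0.001, 0.366]
contact_force: [1.3, -0.6, 0.3]
opening: 0.997
grasp_force: 0.0
```

```bash
python3 -m inch '[[0,0,0,-0.03,1,0,0],[0,0,0,-0.03,1,0,0],[0,0,0,-0.03,1,0,0],[0,0,0,-0.03,1,0,0],[0,0,0,-0.03,1,0,0],[0,0,0,-0.03,1,0,0],[0,0,0,-0.03,1,0,0],[0,0,0,-0.03,1,0,0]]'
python3 -m inch '[[0,0,0,-0.03,1,0,0],[0,0,0,-0.03,1,0,0],[0,0,0,-0.03,1,0,0],[0,0,0,-0.03,1,0,0],[0,0,0,-0.03,1,0,0],[0,0,0,-0.03,1,0,0],[0,0,0,-0.03,1,0,0],[0,0,0,-0.03,1,0,0]]'
python3 -m inch '[[0,0,0,-0.03,1,0,0],[0,0,0,-0.03,1,0,0],[0,0,0,-0.03,1,0,0],[0,0,0,-0.03,1,0,0],[0,0,0,-0.03,1,0,0],[0,0,0,-0.03,1,0,0],[0,0,0,-0.03,1,0,0],[0,0,0,-0.03,1,0,0]]'
python3 -m inch '[[0,0,0,-0.03,1,0,0],[0,0,0,-0.03,1,0,0],[0,0,0,-0.03,1,0,0],[0,0,0,-0.03,1,0,0],[0,0,0,-0.03,1,0,0],[0,0,0,-0.03,1,0,0],[0,0,0,0,0,0,0]]'
python3 - <<'E'
from h import *
f=grab_frame("wrist"); np.save("w1.npy",f,allow_pickle=True); save("w1.png",f["pixels"])
print(r.sense()["eef_pos"],np.round(f["cam_to_world"],2).tolist(),f["vertical_fov"])
P=depthpts(f)
for nm,zl,zh in (("head",78,95),("rest",53,67)):
    m=((P[...,2]>zl)&(P[...,2]<zh)&(np.hypot(P[...,0]-486,P[...,1]+234)<60)).astype(np.uint8)
    c=max(cv2.findContours(m,0,2)[0],key=cv2.contourArea); q=P[m>0]
    print(nm,m.sum(),np.median(q,0),cv2.minAreaRect(onplane(f,c,86 if nm=="head" else 60)[:,:2].astype(np.float32)),cv2.boundingRect(c))
E
```

```text
clock: 2.77
eef_pos: [298.8, 307.4, 253.1]
tcp_rot: [3.141, 0.0, 0.366]
contact_force: [0.1, 0.3, 0.0]
opening: 1.001
grasp_force: 0.0
clock: 3.43
eef_pos: [364.7, 118.5, 253.2]
tcp_rot: [-3.142, 0.0, 0.365]
contact_force: [0.3, -0.3, -0.5]
opening: 0.998
grasp_force: 0.0
clock: 4.1
eef_pos: [430.5, -70.5, 253.1]
tcp_rot: [-3.141, 0.0, 0.365]
contact_force: [0.7, 0.2, -0.3]
opening: 1.004
grasp_force: 0.0
clock: 4.68
eef_pos: [481.2, -214.3, 253.2]
tcp_rot: [3.14, -0.0, 0.364]
contact_force: [-0.5, -0.8, 0.3]
opening: 1.003
grasp_force: 0.0
[ 480.20047229 -212.46111053  252.88236179] [[0.36, -0.9, -0.24, 542.87], [-0.93, -0.34, -0.09, -189.19], [0.0, 0.26, -0.97, 374.37], [0.0, 0.0, 0.0, 1.0]] 71.08651065468233
head 731 [ 487.45899202 -231.6775285    86.39817295] ((487.2240905761719, -231.95681762695312), (33.788848876953125, 23.58000373840332), 21.250730514526367) (328, 173, 23, 32)
rest 1951 [ 491.62637736 -227.92066481   60.56912975] ((486.70672607421875, -232.66201782226562), (64.4785385131836, 55.58409118652344), 20.829191207885742) (314, 156, 50, 56)
```

View pics/w1.png

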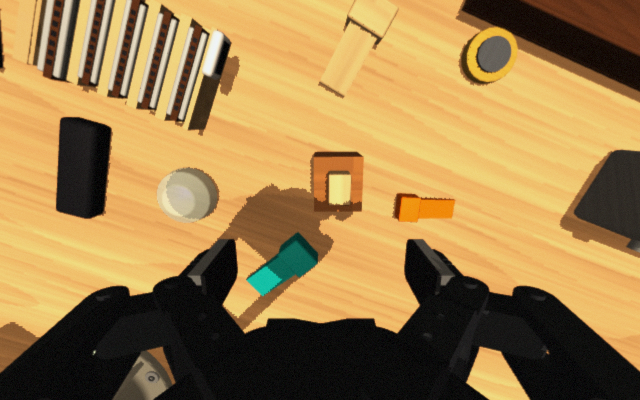

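The wrist view shows the wedge head at (340,189) and the rest around it at (338,182). The head centre is near (487,-232) with yaw 0.367. Next I align and descend part way.

```bash
python3 -m inch '[[0,0,-0.0007,-0.03,0.83,0,0],[0,0,0,0,0,1,0],[0,0,0,0,0,1,0],[0,0,0,0,0,1,0],[0,0,0,0,0,1,0],[0,0,0,0,0,0,0],[0,0,0,0,0,0,0]]'
python3 - <<'E'
from h import *
f=grab_frame("wrist"); save("w2.png",f["pixels"])
s=r.sense(); print(s["eef_pos"],s["tcp_rot"])
P=depthpts(f)
for nm,zl,zh in (("head",78,95),("rest",53,67)):
    m=((P[...,2]>zl)&(P[...,2]<zh)&(np.hypot(P[...,0]-486,P[...,1]+234)<(26 if nm=="head" else 45))).astype(np.uint8)
    c=max(cv2.findContours(m,0,2)[0],key=cv2.contourArea); q=P[m>0]
    print(nm,m.sum(),np.median(q,0),cv2.minAreaRect(onplane(f,c,86 if nm=="head" else 60)[:,:2].astype(np.float32)),cv2.boundingRect(c))
E
```

```text
clock: 5.32
eef_pos: [485.5, -229.3, 152.6]
tcp_rot: [-3.139, 0.002, 0.368]
contact_force: [-0.4, -0.6, 0.2]
opening: 1.001
grasp_force: 0.0
[ 486.60376477 -229.95728425  153.84954722] [-3.14104312e+00  3.61958842e-04  3.67984794e-01]
head 1553 [ 488.21153406 -231.81072982   86.41327528] ((487.6651306152344, -232.20523071289062), (34.61514663696289, 23.289710998535156), 20.60116958618164) (311, 195, 34, 47)
rest 3804 [ 494.85395043 -226.92779671   60.5786553 ] ((486.96087646484375, -232.279296875), (65.18745422363281, 56.14487075805664), 21.009899139404297) (291, 168, 73, 79)
```

View pics/w2.png

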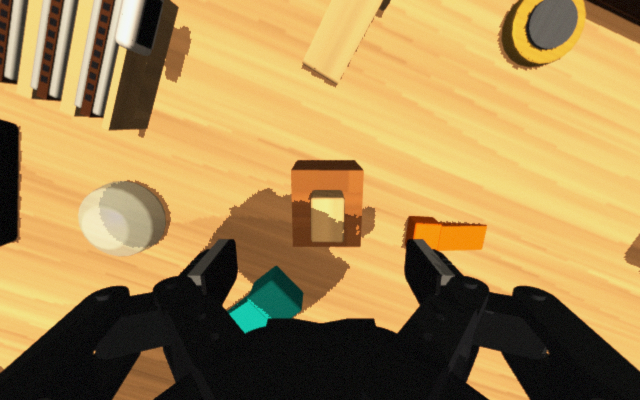

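The wrist view shows the head at (328,218), centred between the fingertips at (222,265) and (420,265). Descend and grip.

```bash
python3 -m inch '[[0,0,0,0.008,0.114,1,0],[0,0,0,0,0,1,0],[0,0,0,0,0,0.72,0],[0,0,0,0,0,0,0.3],[0,0,0,0,0,0,0.6],[0,0,0,0,0,0,1],[0,0,0,0,0,0,1],[0,0,0,0,0,0,1]]' 40
python3 -m inch '[[0,0,0,0,0,0,1],[0,0,0,0,0,0,1],[0,0,0,0,0,0,1],[0,0,0,0,0,0,1]]' 40
```

```text
clock: 6.03
eef_pos: [488.8, -233.5, 86.9]
tcp_rot: [3.14, -0.002, 0.368]
contact_force: [0.6, 0.0, 0.6]
opening: 0.301
grasp_force: 0.0
clock: 6.37
eef_pos: [488.8, -233.5, 86.9]
tcp_rot: [3.14, -0.002, 0.367]
contact_force: [-1.1, 0.4, 7.8]
opening: 0.27
grasp_force: 39.0
```

```bash
python3 -m inch '[[0,0,0,0,0,-0.2,1],[0,0,0,0,0,-0.6,1],[0,0,0,0,0,-0.8,1],[0,0,0,0,0,-1,1],[0,0,0,0,0,-1,1],[0,0,0,0,0,-1,1],[0,0,0,0,0,-0.4,1],[0,0,0,0,0,0,1]]' 60
python3 - <<'E'
from h import *
s=r.sense(); print(s["eef_pos"],s["contact_force"],s["opening"])
f=np.load("top0.npy",allow_pickle=True).item(); 
for n in ("top","wrist"):
  f=grab_frame(n); np.save("l_%s.npy"%n,f,allow_pickle=True)
  save("l_%s.png"%n,f["pixels"])
  P=depthpts(f)
  # block top surface incl harmonicas
  m=((P[...,2]>47)&(P[...,2]<58)&(abs(P[...,0]-540)<75)&(P[...,1]>-85)&(P[...,1]<125)).astype(np.uint8)
  q=P[m>0]; print(n,m.sum(),q.min(0),q.max(0))
E
python3 - <<'E'
import cv2,numpy as np
a=cv2.imread("pics/l_top.png")[175:245,230:340]; b=cv2.imread("pics/l_wrist.png")
cv2.imwrite("pics/l_both.png",np.vstack([cv2.resize(b,(480,300)),cv2.resize(a,(480,300),interpolation=cv2.INTER_CUBIC)]))
E
```

```text
clock: 7.03
eef_pos: [489.2, -233.8, 213.2]
tcp_rot: [3.138, -0.004, 0.368]
contact_force: [0.8, -0.1, -1.5]
opening: 0.268
grasp_force: 58.8
[ 489.23682256 -233.80520305  213.22103833] [ 0.82413985 -0.0713122  -1.54830377] 0.2678123640921518
top 2098 [482.85947675 -72.05636856  47.0298528 ] [602.05343094 124.96037899  57.99045227]
wrist 16033 [482.35690104 -74.36139123  47.00032197] [593.01297367  87.53753438  57.96275064]
```

View pics/l_both.png

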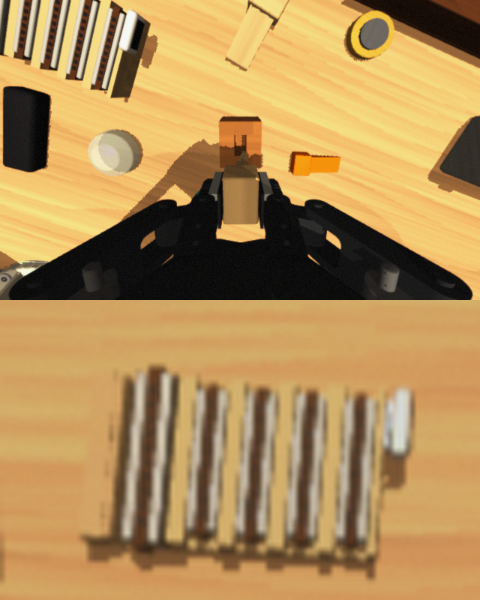

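The upper panel (wrist) shows the wedge gripped at (240,195), well clear of the rest. The lower panel (top view) shows the gap as the dark line left of the large harmonica, at about (125,450). Turn to the block's yaw and move next to it.

```bash
python3 -m inch '[[0,0,0.033,0,0,0,1],[0,0,0.033,0,0,0,1],[0,0,0.033,0,0,0,1],[0,0,0.033,0,0,0,1],[0,0,0,-0.11,-0.6,0,1],[0,0,0,-0.11,-1,0,1],[0,0,0,-0.11,-1,0,1],[0,0,0,-0.11,-1,0,1]]'
python3 -m inch '[[0,0,0,-0.11,-1,0,1],[0,0,0,-0.11,-1,0,1],[0,0,0,-0.11,-1,0,1],[0,0,0,-0.11,-1,0,1],[0,0,0,-0.11,-1,0,1],[0,0,0,-0.11,-1,0,1],[0,0,0,-0.11,-1,0,1],[0,0,0,-0.11,-0.6,0,1]]'
python3 -m inch '[[0,0,0,0,-0.1,0,1],[0,0,0,0,0,0,1]]'
python3 - <<'E'
from h import *
f=grab_frame("wrist"); np.save("w3.npy",f,allow_pickle=True); save("w3.png",f["pixels"])
s=r.sense(); print(s["eef_pos"],s["tcp_rot"],s["contact_force"])
P=depthpts(f); np.set_printoptions(suppress=True,precision=1,linewidth=200)
# profile along y across block at x ~ 560, 580
for x in (530,550,570,590):
    m=(abs(P[...,0]-x)<1.0)&(P[...,1]>20)&(P[...,1]<120)&(P[...,2]>-5)&(P[...,2]<70)
    q=P[m]; q=q[q[:,1].argsort()]
    b=((q[:,1]-20)//2).astype(int)
    print(x,[(20+2*i,round(float(np.median(q[b==i,2])),0)) for i in np.unique(b)])
E
```

```text
clock: 7.8
eef_pos: [479.7, -141.0, 208.6]
tcp_rot: [-3.141, 0.003, -0.045]
contact_force: [0.4, -0.3, -0.3]
opening: 0.27
grasp_force: 58.9
clock: 8.47
eef_pos: [466.5, 50.6, 208.9]
tcp_rot: [-3.141, 0.002, -0.044]
contact_force: [0.6, -0.3, -1.0]
opening: 0.267
grasp_force: 59.0
clock: 8.63
eef_pos: [467.1, 51.6, 209.2]
tcp_rot: [3.141, 0.002, -0.043]
contact_force: [0.3, 0.3, -1.3]
opening: 0.263
grasp_force: 59.0
[467.35854198  50.87284337 209.40043633] [ 3.14112183e+00  1.68604410e-03 -4.42787866e-02] [ 0.50392143  0.22917583 -0.68965118]
530 [(np.int64(20), 54.0), (np.int64(22), 54.0), (np.int64(24), 56.0), (np.int64(26), 55.0), (np.int64(28), 55.0), (np.int64(30), 54.0), (np.int64(32), 54.0), (np.int64(34), 54.0), (np.int64(36), 50.0), (np.int64(38), 51.0), (np.int64(40), 50.0), (np.int64(42), 51.0), (np.int64(44), 51.0), (np.int64(46), 50.0), (np.int64(48), 54.0), (np.int64(50), 54.0), (np.int64(52), 54.0), (np.int64(54), 55.0), (np.int64(56), 55.0), (np.int64(58), 54.0), (np.int64(60), 54.0), (np.int64(62), 55.0), (np.int64(64), 54.0), (np.int64(66), 54.0), (np.int64(68), 50
[... 2872 characters left out ...]
0), 51.0), (np.int64(42), 51.0), (np.int64(44), 50.0), (np.int64(52), 54.0), (np.int64(54), 54.0), (np.int64(56), 55.0), (np.int64(58), 55.0), (np.int64(66), 50.0), (np.int64(68), 51.0), (np.int64(70), 51.0), (np.int64(72), 51.0), (np.int64(74), 50.0), (np.int64(76), 51.0), (np.int64(78), 50.0), (np.int64(80), 51.0), (np.int64(82), 54.0), (np.int64(84), 55.0), (np.int64(86), 55.0), (np.int64(88), 54.0), (np.int64(90), 55.0), (np.int64(92), 55.0), (np.int64(94), 55.0), (np.int64(96), 55.0), (np.int64(98), 55.0), (np.int64(100), 55.0), (np.int64(102), 56.0), (np.int64(104), 54.0), (np.int64(110), 37.0), (np.int64(112), 47.0), (np.int64(114), 51.0), (np.int64(116), 50.0), (np.int64(118), 51.0)]
```

View pics/w3.png

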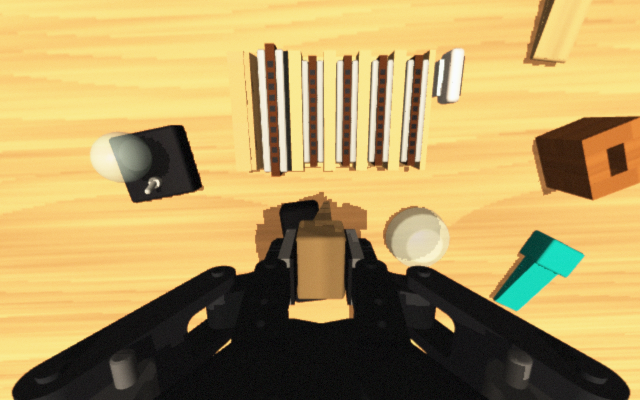

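```bash
cat > edge.py <<'E'
from h import *
def edges(f,x0=505,x1=595,zoff=0):
    P=depthpts(f); X,Y,Z=P[...,0],P[...,1],P[...,2]
    E=[];C=[]
    for v in range(400):
        row=np.where((X[v]>x0)&(X[v]<x1)&(Y[v]>85)&(Y[v]<128)&(Z[v]>0))[0]
        h=[u for u in row if 52.3<Z[v,u]<58 and Y[v,u]<112]
        c=[u for u in row if 47.5<Z[v,u]<52.5 and Y[v,u]>109]
        if len(h)<4 or len(c)<4: continue
        # image left = +y
        E.append((min(h)-.5,v)); C.append((max(c)+.5,v))
    e=onplane(f,E,54)[:,:2]; c=onplane(f,C,50)[:,:2]
    for n,a in(("flank",e),("cheek",c)):
        p=np.polyfit(a[:,0],a[:,1],1)
        for _ in range(3):
            k=abs(a[:,1]-np.polyval(p,a[:,0]))<1; p=np.polyfit(a[k,0],a[k,1],1)
        print(n,len(a),k.sum(),"yaw",p[0].round(4),"y@540",np.polyval(p,540).round(2))
    H=(Z>52.3)&(Z<58)&(Y>87)&(Y<107)&(X>440)&(X<640)
    n,l,s,_=cv2.connectedComponentsWithStats(H.astype(np.uint8)); H=l==1+s[1:,4].argmax()
    c=cv2.findContours(H.astype(np.uint8),0,2)[0][0]; print("harm",cv2.minAreaRect(onplane(f,c,54)[:,:2].astype(np.float32)))
if __name__=="__main__":
    f=np.load("w3.npy",allow_pickle=True).item(); edges(f)
    P=depthpts(f); b=(abs(P[...,2]-50.5)<2)&(abs(P[...,1]-75)<5)&(P[...,0]>440)&(P[...,0]<640); print("block x at y75",np.percentile(P[b][:,0],[0.5,99.5]))
    # held wedge +x face
    T=r.sense()["eef_pos"]; m=(abs(P[...,1]-T[1])<25)&(P[...,0]>T[0])&(P[...,0]<T[0]+40)&(P[...,2]>125)&(P[...,2]<215)
    for z in range(130,215,8):
        q=P[m&(abs(P[...,2]-z)<1.5)]
        if len(q): print(z,len(q),q[:,0].min().round(1),np.median(q[:,0]).round(1),np.percentile(q[:,1],[2,98]).round(1))
E
python3 edge.py
```

```text
flank 99 98 yaw -0.0365 y@540 107.63
cheek 99 97 yaw -0.0356 y@540 114.46
harm ((542.8438720703125, 97.19425201416016), (119.54666900634766, 20.30031394958496), 0.08162494748830795)
block x at y75 [487.8255546  596.61328829]
130 4 476.7 476.8 [47.6 49.7]
138 11 476.9 477.0 [47.1 51.8]
146 13 476.6 477.0 [47.2 52. ]
154 16 476.7 477.0 [46.8 53.8]
162 25 476.7 477.1 [47.3 55.9]
170 29 476.9 477.2 [47.6 57. ]
186 54 479.3 481.3 [41.6 64.1]
194 140 473.5 480.7 [31.4 75. ]
202 216 473.2 480.2 [28.9 75.1]
210 925 467.4 474.8 [31.3 72.9]
```

The wrist view shows the block at (335,110) and the gap's dark line at (253,110). The held wedge is vertical, and I measured its flat side. The mouth is about 6.9 mm wide, so it should start to bear at roughly 17 mm depth. Move above the gap and recheck from close by.

```bash
python3 -m inch '[[0,0,-0.0026,0.766,-0.638,0,1],[0,0,0,0.766,-0.638,0,1],[0,0,0,0.766,-0.638,0,1],[0,0,0,0.766,-0.638,0,1],[0,0,0,0,0,0.85,1],[0,0,0,0,0,0.85,1],[0,0,0,0,0,0.85,1],[0,0,0,0,0,0,1]]'
python3 -m inch '[[0,0,0,0,0,0,1],[0,0,0,0,0,0,1]]'
cat > look.py <<'E'
import sys
from edge import *
f=grab_frame("wrist"); n=sys.argv[1]; np.save(n+".npy",f,allow_pickle=True); save(n+".png",f["pixels"])
s=r.sense(); print(s["eef_pos"].round(2),s["tcp_rot"].round(4),s["contact_force"].round(1))
try: edges(f,556,602)
except Exception as e: print(e)
P=depthpts(f); T=s["eef_pos"]
m=(abs(P[...,1]-T[1])<25)&(P[...,0]>T[0]-5)&(P[...,0]<T[0]+25)
for z in range(54,150,6):
    q=P[m&(abs(P[...,2]-z)<1.5)]
    if len(q): print(z,len(q),np.median(q[:,0]).round(1),np.percentile(q[:,1],[0,2,98,100]).round(1))
E
python3 look.py w4
```

```text
clock: 9.35
eef_pos: [544.7, 109.7, 142.4]
tcp_rot: [3.14, 0.007, -0.039]
contact_force: [-0.8, 0.3, -1.4]
opening: 0.265
grasp_force: 58.9
clock: 9.52
eef_pos: [547.8, 110.7, 147.3]
tcp_rot: [-3.142, -0.0, -0.039]
contact_force: [-0.0, 0.2, -0.0]
opening: 0.265
grasp_force: 58.9
[548.16 110.86 147.72] [-3.1413e+00 -1.6000e-03 -3.9400e-02] [-0.4  0.4 -0.5]
flank 54 54 yaw -0.0397 y@540 108.14
cheek 54 53 yaw -0.0365 y@540 115.02
harm ((566.539306640625, 97.00260925292969), (19.782236099243164, 73.03834533691406), 89.41676330566406)
54 812 558.9 [ 85.9  86.5 106.7 134.7]
72 7 558.1 [105.9 106.  110.2 110.3]
78 11 558.1 [106.1 106.1 110.9 111. ]
84 9 558.0 [106.3 106.5 111.6 111.8]
90 13 558.0 [106.4 106.6 113.1 113.1]
96 15 558.0 [105.9 105.9 113.5 113.7]
102 24 558.0 [106.1 106.4 114.9 114.9]
108 25 558.0 [105.8 106.  115.7 116. ]
126 78 562.1 [100.4 100.9 122.7 123.6]
132 149 561.7 [ 88.4  90.1 133.9 134.9]
138 207 561.1 [ 87.   88.1 135.  135.7]
144 311 560.5 [ 87.4  88.5 134.3 135.7]
```

View pics/w4.png

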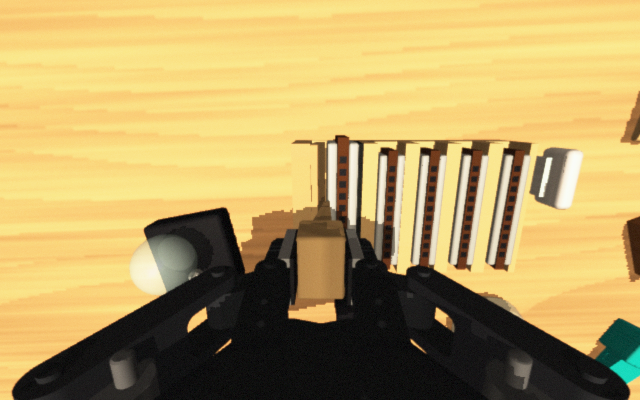

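The wrist view shows the wedge at (320,255) just above the gap (323,190), about 2.6 mm too far towards the harmonica. Correct that, lower and recheck.

```bash
python3 -m inch '[[0,0,0,-0.084,-0.10,0,1],[0,0,0,0,0,0.2,1],[0,0,0,0,0,0.2,1],[0,0,0,0,0,0,1]]'
python3 look.py w5
```

```text
clock: 9.9
eef_pos: [544.8, 113.8, 135.9]
tcp_rot: [3.141, 0.001, -0.039]
contact_force: [0.2, -0.2, -0.4]
opening: 0.268
grasp_force: 58.9
[544.91 113.79 136.11] [ 3.1414e+00  8.0000e-04 -3.8700e-02] [-0.1 -0.5 -1.1]
flank 58 58 yaw -0.0327 y@540 107.53
cheek 58 56 yaw -0.0391 y@540 115.09
harm ((563.4249267578125, 96.9626235961914), (19.878063201904297, 79.53692626953125), 89.78080749511719)
54 806 554.6 [ 89.1  89.3 106.9 107.8]
60 9 554.9 [109.  109.1 113.3 113.4]
66 8 555.0 [109.2 109.3 114.1 114.2]
72 13 554.9 [109.3 109.4 114.7 114.9]
78 13 555.2 [109.5 109.7 116.1 116.2]
84 16 554.9 [109.1 109.3 116.  116.2]
90 25 555.0 [109.3 109.6 117.8 118. ]
96 26 555.1 [109.5 109.8 118.9 119.2]
102 3 555.4 [113.7 113.8 116.7 116.7]
114 83 559.1 [103.5 103.9 126.1 126.7]
120 141 558.7 [ 92.6  93.5 135.6 138.2]
126 202 558.1 [ 90.3  91.4 137.7 138.5]
132 248 558.0 [ 90.4  91.1 137.5 138.7]
138 233 553.6 [ 90.4  91.1 137.8 138.7]
144 164 555.7 [ 90.4  90.9 138.2 138.7]
```

```bash
python3 -m inch '[[0,0,0,0,0.024,0.12,1],[0,0,0,0,0,0.12,1],[0,0,0,0,0,0.12,1],[0,0,0,0,0,0.12,1],[0,0,0,0,0,0,1],[0,0,0,0,0,0,1]]'; python3 look.py w6 | head -3
```

```text
clock: 10.45
eef_pos: [545.1, 113.1, 124.2]
tcp_rot: [3.141, 0.001, -0.039]
contact_force: [-0.7, 0.2, -0.5]
opening: 0.268
grasp_force: 58.9
[545.31 113.2  124.45] [ 3.1415e+00  1.0000e-04 -3.9000e-02] [-0.6  0.  -0.3]
flank 61 61 yaw -0.0472 y@540 108.22
cheek 61 59 yaw -0.0368 y@540 115.08
```

```bash
python3 -m inch '[[0,0,0,0,0,0.08,1],[0,0,0,0,0,0,1],[0,0,0,0,0,0,1]]'; python3 -c "
from rig import r;s=r.sense();print(s['eef_pos'],s['contact_force'],s['wrist_torque'])"
```

```text
clock: 10.75
eef_pos: [545.3, 113.2, 122.5]
tcp_rot: [3.142, 0.0, -0.039]
contact_force: [0.1, -0.1, -1.2]
opening: 0.265
grasp_force: 58.9
[545.31300837 113.18975078 122.50301392] [ 0.11303973 -0.11125785 -1.24587165] [ 0.02906961 -0.01612813  0.04743453]
```

```bash
python3 -m inch '[[0,0,0,0,0,0.08,1],[0,0,0,0,0,0.04,1],[0,0,0,0,0,0,1],[0,0,0,0,0,0,1]]';python3 -m inch '[[0,0,0,0,0,0.06,1],[0,0,0,0,0,0,1],[0,0,0,0,0,0,1]]'
```

```text
clock: 11.08
eef_pos: [545.2, 113.2, 119.4]
tcp_rot: [3.142, 0.0, -0.039]
contact_force: [-0.1, -0.3, -0.8]
opening: 0.264
grasp_force: 58.9
clock: 11.33
eef_pos: [545.3, 113.2, 118.0]
tcp_rot: [3.142, 0.0, -0.039]
contact_force: [0.2, -0.8, -0.2]
opening: 0.265
grasp_force: 58.9
```

```bash
python3 -m inch '[[0,0,0,0,0.01,0.06,1],[0,0,0,0,0,0,1],[0,0,0,0,0,0,1]]';python3 -m inch '[[0,0,0,0,0.01,0.06,1],[0,0,0,0,0,0,1],[0,0,0,0,0,0,1]]'
```

```text
clock: 11.58
eef_pos: [545.2, 112.9, 116.4]
tcp_rot: [3.142, 0.0, -0.039]
contact_force: [0.3, -0.1, -1.7]
opening: 0.269
grasp_force: 58.9
clock: 11.83
eef_pos: [545.2, 112.7, 114.9]
tcp_rot: [3.142, 0.0, -0.039]
contact_force: [-0.7, -0.7, -0.5]
opening: 0.266
grasp_force: 58.9
```

```bash
python3 -m inch '[[0,0,0,0,0.01,0.06,1],[0,0,0,0,0,0,1],[0,0,0,0,0,0,1]]';python3 -m inch '[[0,0,0,0,0.01,0.05,1],[0,0,0,0,0,0,1],[0,0,0,0,0,0,1]]'
```

```text
clock: 12.08
eef_pos: [545.2, 112.4, 113.5]
tcp_rot: [3.142, 0.0, -0.039]
contact_force: [0.4, 0.2, -1.1]
opening: 0.267
grasp_force: 58.9
clock: 12.33
eef_pos: [545.2, 112.2, 112.2]
tcp_rot: [3.142, 0.0, -0.039]
contact_force: [0.3, -0.6, -0.7]
opening: 0.263
grasp_force: 58.9
```

```bash
python3 -m inch '[[0,0,0,0,0,0.04,1],[0,0,0,0,0,0,1],[0,0,0,0,0,0,1]]';python3 -m inch '[[0,0,0,0,0,0.03,1],[0,0,0,0,0,0,1],[0,0,0,0,0,0,1]]'
```

```text
clock: 12.58
eef_pos: [545.2, 112.2, 111.2]
tcp_rot: [3.142, 0.0, -0.039]
contact_force: [0.2, 0.2, -1.2]
opening: 0.267
grasp_force: 58.9
clock: 12.83
eef_pos: [545.2, 112.2, 110.5]
tcp_rot: [3.142, 0.0, -0.039]
contact_force: [-0.4, 0.3, -0.7]
opening: 0.263
grasp_force: 58.9
```

```bash
python3 -m inch '[[0,0,0,0,0,0.04,1],[0,0,0,0,0,0,1],[0,0,0,0,0,0,1]]';python3 -m inch '[[0,0,0,0,0,0.03,1],[0,0,0,0,0,0,1],[0,0,0,0,0,0,1]]'; python3 -m inch '[[0,0,0,0,0,0.03,1],[0,0,0,0,0,0,1],[0,0,0,0,0,0,1]]'
```

```text
clock: 13.08
eef_pos: [545.2, 112.2, 109.4]
tcp_rot: [3.142, 0.0, -0.039]
contact_force: [-0.0, 0.7, -0.6]
opening: 0.265
grasp_force: 58.9
clock: 13.33
eef_pos: [545.2, 112.2, 108.7]
tcp_rot: [3.142, 0.0, -0.039]
contact_force: [-0.5, 0.1, -0.7]
opening: 0.268
grasp_force: 58.9
clock: 13.58
eef_pos: [545.2, 112.2, 108.0]
tcp_rot: [3.142, 0.0, -0.039]
contact_force: [-0.2, 0.0, -0.0]
opening: 0.27
grasp_force: 59.0
```

```bash
python3 -m inch '[[0,0,0,0,0,0.04,1],[0,0,0,0,0,0,1],[0,0,0,0,0,0,1]]';python3 -m inch '[[0,0,0,0,0,0.03,1],[0,0,0,0,0,0,1],[0,0,0,0,0,0,1]]'; python3 -m inch '[[0,0,0,0,0,0.03,1],[0,0,0,0,0,0,1],[0,0,0,0,0,0,1]]'
```

```text
clock: 13.83
eef_pos: [545.4, 112.1, 107.0]
tcp_rot: [3.141, -0.0, -0.039]
contact_force: [1.2, -1.5, -0.8]
opening: 0.263
grasp_force: 59.1
clock: 14.08
eef_pos: [545.5, 112.1, 106.5]
tcp_rot: [3.141, -0.0, -0.039]
contact_force: [-0.5, -2.4, 4.1]
opening: 0.269
grasp_force: 59.6
clock: 14.33
eef_pos: [545.6, 112.0, 106.0]
tcp_rot: [3.141, -0.001, -0.039]
contact_force: [-0.1, -3.2, 7.2]
opening: 0.266
grasp_force: 60.1
```

It bears now, at 7 N. Release with a small opening since the lamp is near, then rise.

```bash
python3 -m inch '[[0,0,0,0,0,0,0.6],[0,0,0,0,0,0,0.6],[0,0,0,0,0,0,0.6],[0,0,0,0,0,0,0.6],[0,0,0,0,0,0,0.6]]' 
python3 -m inch '[[0,0,0,0,0,-0.2,0.6],[0,0,0,0,0,-0.6,0.6],[0,0,0,0,0,-1,0.6],[0,0,0,0,0,-0.6,1],[0,0,0,0,0,0,1],[0,0,0,0,0,0,1],[0,0,0,0,0,0,1],[0,0,0,0,0,0,1]]'; python3 look.py w7
```

```text
clock: 14.75
eef_pos: [545.2, 112.3, 105.4]
tcp_rot: [-3.142, 0.0, -0.039]
contact_force: [0.1, 0.5, 0.6]
opening: 0.398
grasp_force: 0.0
clock: 15.42
eef_pos: [544.6, 112.1, 164.6]
tcp_rot: [3.141, 0.002, -0.039]
contact_force: [-0.5, -0.5, 0.2]
opening: -0.002
grasp_force: 0.0
[544.56 112.1  164.55] [ 3.1412e+00  1.7000e-03 -3.8900e-02] [ 0.4 -0.   0.5]
flank 51 51 yaw -0.0336 y@540 107.28
cheek 51 49 yaw -0.0396 y@540 114.98
harm ((545.59521484375, 96.59772491455078), (114.19835662841797, 19.415945053100586), 0.2507975995540619)
54 574 557.4 [ 87.5  87.6 106.3 121.1]
60 12 555.8 [107.3 107.5 116.2 116.4]
66 3 556.0 [107.4 107.4 116.  116.3]
84 29 560.0 [101.8 102.3 123.7 124. ]
90 33 559.9 [102.1 102.6 123.6 124.6]
96 42 559.8 [102.4 102.5 124.4 124.9]
102 57 559.8 [101.4 101.8 125.2 125.5]
108 59 549.1 [103.1 103.5 123.7 123.8]
```

View pics/w7.png

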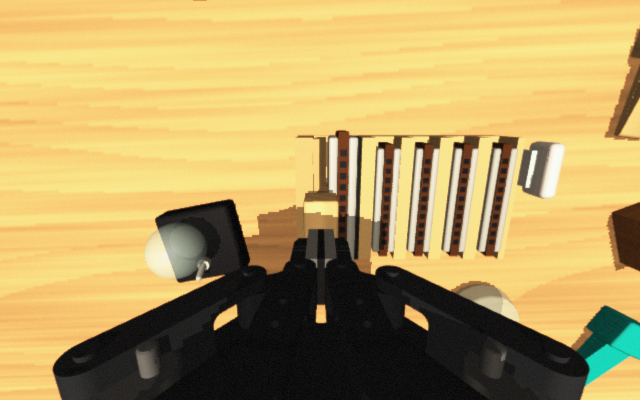

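The wrist view shows the wedge standing in the gap, head at (320,200), upright and released. The fingers are shut above it, so I go down to push.

```bash
python3 -m inch '[[0,0,0,-0.04,0,0.5,1],[0,0,0,0,0,0.5,1],[0,0,0,0,0,0.28,1],[0,0,0,0,0,0,1],[0,0,0,0,0,0,1]]' 
python3 -m inch '[[0,0,0,0,0,0.04,1],[0,0,0,0,0,0,1],[0,0,0,0,0,0,1]]'; python3 -m inch '[[0,0,0,0,0,0.04,1],[0,0,0,0,0,0,1],[0,0,0,0,0,0,1]]'
```

```text
clock: 15.88
eef_pos: [543.9, 112.1, 132.9]
tcp_rot: [3.141, 0.002, -0.039]
contact_force: [0.4, 0.4, 0.9]
opening: -0.006
grasp_force: 0.0
clock: 16.13
eef_pos: [544.6, 112.3, 133.0]
tcp_rot: [-3.141, -0.001, -0.039]
contact_force: [-0.9, -0.5, 0.4]
opening: -0.002
grasp_force: 0.0
clock: 16.38
eef_pos: [544.3, 112.2, 131.7]
tcp_rot: [-3.142, -0.0, -0.039]
contact_force: [-0.9, 0.4, -0.2]
opening: 0.002
grasp_force: 0.0
```

```bash
for i in 1; do :; done; python3 -m inch '[[0,0,0,0,0,0.06,1],[0,0,0,0,0,0,1],[0,0,0,0,0,0,1]]' | grep -E "eef|contact"; python3 -m inch '[[0,0,0,0,0,0.04,1],[0,0,0,0,0,0,1],[0,0,0,0,0,0,1]]' | grep -E "eef|contact"; python3 -m inch '[[0,0,0,0,0,0.03,1],[0,0,0,0,0,0,1],[0,0,0,0,0,0,1]]'| grep -E "eef|contact"
```

```text
eef_pos: [544.2, 112.2, 129.9]
contact_force: [0.0, -0.5, -0.0]
eef_pos: [544.2, 112.2, 128.9]
contact_force: [-0.1, -0.3, 0.5]
eef_pos: [544.3, 112.2, 128.3]
contact_force: [0.1, 0.3, -0.5]
```

```bash
python3 -m inch '[[0,0,0,0,0,0.03,1],[0,0,0,0,0,0,1],[0,0,0,0,0,0,1]]' | grep -E "eef|contact"; python3 -m inch '[[0,0,0,0,0,0.02,1],[0,0,0,0,0,0,1],[0,0,0,0,0,0,1]]' | grep -E "eef|contact"; python3 -m inch '[[0,0,0,0,0,0.02,1],[0,0,0,0,0,0,1],[0,0,0,0,0,0,1]]'| grep -E "eef|contact"
```

```text
eef_pos: [544.2, 112.2, 127.5]
contact_force: [-0.3, -0.0, -0.8]
eef_pos: [544.3, 112.3, 127.1]
contact_force: [0.3, 0.4, 0.7]
eef_pos: [544.6, 112.3, 127.0]
contact_force: [0.0, 0.2, 6.5]
```

```bash
python3 -m inch '[[0,0,0,0,0,0.012,1],[0,0,0,0,0,0,1],[0,0,0,0,0,0,1]]' | grep -E "eef|contact"
```

```text
eef_pos: [544.8, 112.3, 126.8]
contact_force: [0.3, -0.2, 6.6]
```

```bash
python3 -m inch '[[0,0,0,0,0,0.012,1],[0,0,0,0,0,0,1],[0,0,0,0,0,0,1]]' | grep -E "eef|contact"
```

```text
eef_pos: [544.9, 112.3, 126.7]
contact_force: [-0.8, -0.8, 8.2]
```

```bash
python3 -m inch '[[0,0,0,0,0,0.016,1],[0,0,0,0,0,0,1],[0,0,0,0,0,0,1]]' | grep -E "eef|contact"
```

```text
eef_pos: [545.0, 112.3, 126.4]
contact_force: [-0.3, 0.2, 9.7]
```

```bash
python3 -m inch '[[0,0,0,0,0,0.016,1],[0,0,0,0,0,0,1],[0,0,0,0,0,0,1]]' | grep -E "eef|contact"
```

```text
eef_pos: [545.2, 112.3, 126.2]
contact_force: [-0.1, -1.5, 10.7]
```

```bash
python3 -m inch '[[0,0,0,0,0,0.016,1],[0,0,0,0,0,0,1],[0,0,0,0,0,0,1]]' | grep -E "eef|contact"
```

```text
eef_pos: [545.3, 112.2, 126.0]
contact_force: [-2.2, -2.6, 12.6]
```

```bash
python3 -m inch '[[0,0,0,0,0,0.016,1],[0,0,0,0,0,0,1],[0,0,0,0,0,0,1]]' | grep -E "eef|contact"
```

```text
eef_pos: [545.5, 112.3, 125.7]
contact_force: [-1.5, -1.3, 13.6]
```

```bash
python3 -m inch '[[0,0,0,0,0,0.016,1],[0,0,0,0,0,0,1],[0,0,0,0,0,0,1]]' | grep -E "eef|contact"
```

```text
eef_pos: [545.6, 112.3, 125.5]
contact_force: [-1.4, -1.5, 14.6]
```

```bash
python3 -m inch '[[0,0,0,0,0,0.016,1],[0,0,0,0,0,0,1],[0,0,0,0,0,0,1],[0,0,0,0,0,0,1]]' | grep -E "eef|contact"
python3 -m inch '[[0,0,0,0,0,-0.08,1],[0,0,0,0,0,-0.4,1],[0,0,0,0,0,-1,1],[0,0,0,0,0,-1,1],[0,0,0,0,0,-0.6,1],[0,0,0,-1,0,0,1],[0,0,0,-1,0,0,1],[0,0,0,0,0,0,1]]' | grep -E "clock|eef|contact"
sed -i 's/T=s\["eef_pos"\]$/T=np.array([543,112.3,0])/; s/T\[0\]-5/T[0]-25/' look.py; python3 look.py w8
python3 - <<'E'
from h import *
save("s8.png",grab_frame("scene")["pixels"]); a=cv2.imread("pics/w8.png")[100:300,200:420]; b=cv2.imread("pics/s8.png")[120:320,180:400]
cv2.imwrite("pics/fin.png",cv2.resize(np.hstack([a,b]),None,fx=1.8,fy=1.8))
E
```

```text
eef_pos: [545.7, 112.3, 125.3]
contact_force: [-1.3, -2.7, 16.4]
clock: 20.63
eef_pos: [489.9, 113.9, 200.5]
contact_force: [-0.2, 0.2, -0.8]
[492.2  114.14 200.81] [ 3.1414e+00  1.4000e-03 -3.8400e-02] [0.4 0.5 0.6]
flank 42 42 yaw -0.0319 y@540 107.23
cheek 42 41 yaw -0.0443 y@540 115.24
harm ((543.319580078125, 96.77239990234375), (19.439695358276367, 119.2729721069336), 89.32107543945312)
54 640 543.5 [ 87.3  87.7 106.  135.4]
102 467 548.6 [101.4 101.5 125.5 125.9]
```

View pics/fin.png

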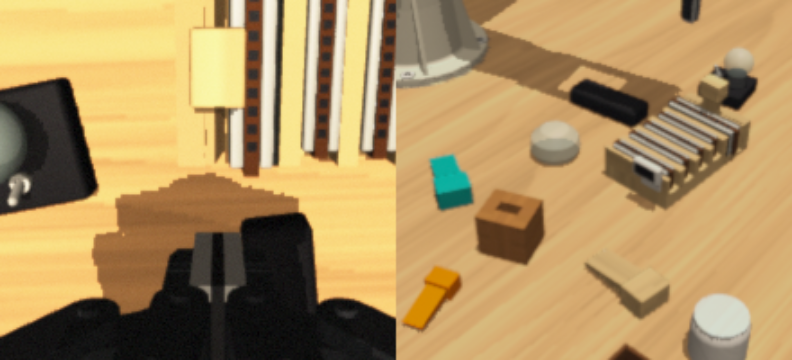

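The left panel shows the wedge head at (218,67), seated in the gap midway along the harmonica. The right panel shows the rest empty and the other things where they were. Check the tilt, then hand in.

Run:
```python
from h import *
f=np.load("w8.npy",allow_pickle=True).item(); P=depthpts(f)
q=P[(abs(P[...,0]-543)<14)&(abs(P[...,1]-113.5)<9)&(P[...,2]>97)&(P[...,2]<112)]
print(np.linalg.lstsq(np.c_[q[:,:2]-q[:,:2].mean(0),np.ones(len(q))],q[:,2],rcond=None)[0])
print(r.sign_off())
```

```text
[-1.36835554e-02 -9.13572954e-03  1.03987549e+02]
the job is handed in; nothing more can be done
None
```

The wedge is in the gap midway along the large harmonica, upright to within 1°, and was pushed down in small steps to a final push of about 16 N. The robot was clear of everything when I handed the job in, at about 21 s of the 54 s allowed; no verdict came back.

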